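Pop the button cap off the cup's lid and put it in the basin

ROBOT

A 6-joint arm with a two-finger parallel gripper is mounted at the origin on the work surface. World frame = base frame: x ahead of the robot, y to its left, z up, the work surface at z = 0. Lengths are in m, angles in degrees, forces in N, time in s.
With the tool pointing down it reaches from about 0.3 to 0.75 m from the base axis. Payload 8.5 kg.
Tool frame: the origin (TCP) lies at the very end of the fingers, on their centre line; the grasp point (between the pads) lies 19 mm behind it; z points along the fingers, y is the line along which they close (so a half turn about z gives the same grasp; the last joint's range is limited). The gripper opens to 85 mm and grips with 20 to 120 N. Pads are 22 mm wide; open, the fingers measure 114 mm over their backs; the gripper's body (76 mm by 85 mm) begins 54 mm behind the grasp point. The pads swing forward as they close: fully open they stand 13 mm farther back than shut.
Start: joints at [-76.908, 21.807, 74.336, -0, 83.858, -12.336], TCP at [0.236, -0.497, 0.231] pointing down, gripper open.
Joint ranges: [-178.18, 178.18], [-50.72, 133.34], [12.68, 142.11], [-81.47, 261.47], [9.98, 163.14], [-165.26, 165.26]. Speed limits (degrees/s): [136.94, 136.94, 180, 180, 180, 180].

INTERFACE

Orientations are given as a 3x3 rotation matrix whose columns are the frame's x, y, z axes.
In Python, from rig import observe, cams, ticket gives the robot as it stands.
- The arm moves only by the tool move_arm, never from a script. Its arguments are lists of equal length, an entry for each row: "jaw": the finger opening in cm, from 0 to 8.54; "dp": the shift along the tool's x, y, z in cm, a list of three; "turn": the turn, a rotation vector about the tool's x, y, z in rad, a list of three. In form: {"jaw": [jaw, ...], "dp": [[tx, ty, tz], ...], "turn": [[wx, wy, wz], ...]}. A call has 1 to 12 rows; each row shifts and turns the commanded pose from where the row before left it, along the tool's axes as they then stand; what a row does not reach is not made up. A row lasts 1/12 s, in which the tool goes at most 41.7 mm and 7.16 degrees, less where a joint would pass 70% of its speed; a pose out of reach is approached as far as the arm can. A call is refused whole if a number of a shift passes 4.17 or a number of a turn 0.125, either way. A call with a gripper value outside its range is refused whole. The fingers move at their own pace and stop on an object; "force" is the grip in N (left out, the last holds). Time passes only in rows, so rows that do not move let the fingers close. It gives the time, the measured TCP pose, the force, the opening and the grip force at its end, in the units of the state.
- observe(): the state, without advancing time (a new reading comes with each control period).
- cams.get_image(name): name is "scene" or "top" or "wrist"; returns (picture, depth): 420x560x3 uint8, red, green, blue; 420x560 float32, m along the optical axis (not along the pixel's ray), 0 where there is no reading.
- cams.calibration(name): a dict with "vertical_fov" (degrees; the focal length in pixels is half the picture's height over the tangent of half this angle, whatever the lens; pixels are square), "cx", "cy" (the principal point, pixels), "view" (4x4, takes a point from world to camera coordinates); the wrist camera has in their place "tool_from_camera" (4x4, takes a point from camera to tool coordinates, whose origin is the TCP and whose axes are the flange's). Camera axes: x right, y up, looking along -z (the intrinsics and any distortion apply to the point x, -y, -z); pixel columns grow to the right and rows downward; lengths in m; the calibration is good to about 2 mm. A picture is of the moment at which its call begins: read the wrist's pose just before it. calibration takes no time and is no camera call.
- ticket.close_job(): hands the job in; it is judged then, once.
Trained networks look in the newest picture that a camera, given by its name, has taken for a name from the list of things; names that differ only in an ending like _2 or _b are one class to them, and where a whole thing is asked for, a point or a joint stands for the part that bears it (a point fixed in the world has none). Each returns a list of dicts, best first, with "p" (0 to 1); they miss things now and then, are a little off and sometimes report something else, mostly with a low value. They report only what shows in the picture. A call takes as long as a camera call. They do not tell look-alikes from the thing itself.
- cams.spot_in(camera, query): "box" ([centre column, centre row, width, height] as shares, 0 to 1, of the picture: columns of its width, rows of its height, round what is visible of it).
- cams.outline_of(camera, query): "mask" (420x560 bool, what is visible of it) and "box" ([centre column, centre row, width, height] as shares, 0 to 1, of the picture: columns of its width, rows of its height, round what is visible of it).
- cams.mark_of(camera, query): "location" ([column, row] as shares, 0 to 1, of the picture: columns of its width, rows of its height: a listed point, or the origin of a listed thing).
The state is a dict: "time_s": time; "q": joint angles; "qvel": joint speeds; "joint_efforts": joint torques, N m; "position": TCP position; "tool_rot": TCP orientation; "ft_force": force on the tool from outside, world axes, zero at the start; "wrist_torque": the same for the moment, N m; "grip_width": finger opening in m; "gripper_force": force on a finger pad.
Only numpy, scipy, OpenCV 4.12 (cv2) and the standard library are available. Lean on these libraries where they do the work, as an engineer would, in place of code of your own. Each camera call takes 0.05 s, during which the arm holds its last target. There are 200 camera calls.

TASK

Hook the forked puller under the red button cap on the cup's lid and pull it straight up until it pops off, without touching the cap with the fingers. Carry the cap on the puller to the aluminium basin, lower the puller until it stands on the basin's floor with the cap in the basin too, and only then let go. Leave the basin, brush, soap and hanger where they are.

Things in the scene. Friction and masses are not known exactly. Their poses are not given: they have to be found in the camera images.
- cup: Blue plastic cup with a white lid, round, 92 mm across, screwed to the bench by a steel foot 112 mm across (does not move). Origin at the centre of its underside on the bench, z up; the lid's flat top is 104 mm above the origin. A hole in the middle of the lid holds the cap's stem.
- cap: Red press-button cap, 25 g, loose but snug in the lid: comes off straight up, pull 4 to 12 N over the first 10 mm. Origin on its axis at the lid's top, z up. White neck 14 mm across from 0 to 14 mm up; red head 46 mm across, flat underside 14 mm up, top 26 mm up: a 14 mm gap all round the neck between lid and head. Stem 9 mm across reaches 10.5 mm down into the lid.
- puller_grip (a point): Centre of the upright orange handle (20 x 20 mm, faces square to the axes, 60 to 120 mm above the underside) of the loose steel puller, 130 g, which stands on its flat forked foot. This point is 90 mm above the underside. z up, x the way the fork's slot opens. The cap's neck belongs in the slot right under the handle, its head resting on the prongs.
- puller_fork (a point): Middle of the fork's slot, on the handle's axis, level with the prongs' tops, 86 mm below puller_grip; same axes. Fork 4 mm thick, 40 mm wide; slot 22 mm wide, prong tips 24 mm ahead (+x), slot closed 27 mm behind.
- puller: The puller, C-shaped from the side; origin on the handle's axis at underside level; axes as puller_grip. From the fork a 26 mm wide spine rises 31 to 37 mm behind the axis to a 6 mm thick top arm (54 to 60 mm up, 37 mm behind to 11 mm ahead) that carries the handle. The throat between fork and arm is 50 mm high.
- basin: Round aluminium basin, loose, 0.6 kg, 236 mm across the rim, 190 mm across the foot, 55 mm high, wall 3 mm. Origin at the centre of its underside, z up.
- basin_in (a point): Centre of the basin's flat inner floor, 4 mm above the bench; the floor is flat to about 90 mm from it.
- brush: Scrubbing brush with a bamboo handle, 225 mm long, 45 mm wide, 35 mm high, lying on its bristles; a bystander. Its length runs along its x axis, head at +x, origin 125 mm from the handle's end, on the bench.
- soap: Yellow block of soap 60 x 90 x 28 mm; a bystander. Origin at the centre of its underside.
- hanger: Grey clothes hanger lying flat, 380 mm long and 170 mm deep, 10 mm thick; a bystander. Origin at the middle of its long bar, which runs along its y axis; the hook lies on its +x side.
Not all that is in view belongs to the job. There is more than one size of the cup; the one meant has the size given above. Of the things that look like the puller, the larger one is meant.

How it is judged (in metres and radians):
On the way, in this order (a step that is already met when the one before it is completed fails the run):
1. the puller's fork is hooked under the cap's head, with the neck in the slot within 14 mm of the handle's axis, while the cap still sits in the lid (horizontal distance between puller_fork and cap below 0.014 m and z of puller_fork in the frame of cap between 0 and 0.018 m and distance of cap from where it was at the start of the episode below 0.009 m), for 0.05 s.
2. the cap is off the lid, raised more than 20 mm and carried by the puller (z of cap in the frame of cup above 0.124 m and distance between puller_fork and cap below 0.04 m and contact force between puller and cap above 0.02 N), for 0.1 s.
3. the puller has been lowered to within 15 mm of the basin's floor, with the cap in the basin and the fingers still on the puller (horizontal distance between puller and basin_in below 0.075 m and z of puller in the frame of basin_in below 0.015 m and horizontal distance between cap and basin_in below 0.1 m and z of cap in the frame of basin_in below 0.05 m and contact force between the fingers and puller above 0.5 N), for 0.05 s.
At the end, for the whole second after the job is handed in: The puller stands upright (within 0.2 rad) on the basin's floor, its axis within 75 mm of the basin's centre and its underside within 8 mm of the floor; the cap is in the basin too, within 100 mm of its centre and its origin less than 40 mm above the floor; both are released and at rest (horizontal distance between puller and basin_in below 0.075 m and z of puller in the frame of basin_in below 0.008 m and angle between puller's own z axis and vertical below 0.2 rad and horizontal distance between cap and basin_in below 0.1 m and z of cap in the frame of basin_in below 0.04 m and contact force between the fingers and puller below 0.1 N and linear speed of each of cap, puller below 0.03 m/s); the robot touches nothing.
It fails at once if the fingers touch the cap (contact force between the fingers and cap above 0.5 N).
It fails at once if the brush, soap or hanger is moved more than 30 mm (distance of any of brush, soap, hanger from where it was at the start of the episode above 0.03 m).
It fails at once if the basin is moved more than 40 mm (distance of basin from where it was at the start of the episode above 0.04 m).
It also fails if it takes over 64 s, if anything falls off the work surface, if the arm or the gripper's body presses on something with over 40 N, if the wrist force passes 120 N, or if a joint passes its speed limit or range.

## Working session

There is one attempt and no reset: what is moved stays moved. The work goes in short steps, Python scripts to look and compute and a tool call to move; the robot and the scene stay as the last step left them, time stands still between calls to the robot, and variables do not carry over. Pictures are saved under pics/ and viewed, at most 13 in all, crops included, and the job is handed in when it is done.

Besides the shell and the picture viewer there is one more tool, called after "Call:" as name(argument=value, ...), one argument or row to a line, values as JSON. move_arm: Moves the arm, as the interface text tells. Its arguments: {"type":"object","properties":{"jaw":{"type":"array","items":{"type":"number"}},"dp":{"type":"array","items":{"type":"array","items":{"type":"number"}}},"turn":{"type":"array","items":{"type":"array","items":{"type":"number"}}},"force":{"type":"number"}},"required":["jaw","dp","turn"]}

```bash
mkdir -p pics; ls; cat > h.py <<'E'
import numpy as np, cv2
from rig import observe, cams, ticket
def snap(n):
    s=observe(); im,d=cams.get_image(n); return s,im,d
def K(n):
    c=cams.calibration(n); f=210/np.tan(np.radians(c["vertical_fov"])/2); return c,f
def cam2world(n,s=None):
    c,f=K(n)
    if n!="wrist": return np.linalg.inv(np.array(c["view"]))
    T=np.eye(4); T[:3,:3]=s["tool_rot"]; T[:3,3]=s["position"]; return T@np.array(c["tool_from_camera"])
def cloud(n,d,s=None):
    c,f=K(n); v,u=np.mgrid[0:420,0:560]
    P=np.stack([(u-c["cx"])/f*d,-(v-c["cy"])/f*d,-d],-1)
    T=cam2world(n,s); W=P@T[:3,:3].T+T[:3,3]; W[d==0]=np.nan; return W
def px2plane(n,u,v,z,s=None):
    c,f=K(n); T=cam2world(n,s); r=T[:3,:3]@np.array([(u-c["cx"])/f,-(v-c["cy"])/f,-1]); o=T[:3,3]
    return o+r*(z-o[2])/r[2]
E
python3 - <<'E'
from h import *
for n in ["scene","top"]:
    s,im,d=snap(n); cv2.imwrite(f"pics/{n}0.png",im[:,:,::-1]); np.save(n+"_d.npy",d)
    c,f=K(n); print(n,{k:v for k,v in c.items() if k!="view"},f)
    for q in ["cup","cap","puller_grip","puller","basin","basin_in","puller_fork"]:
        W=cloud(n,d)
        for r in cams.mark_of(n,q)[:4]:
            u,v=r["location"][0]*560,r["location"][1]*420
            print(q,round(r["p"],2),round(u),round(v),np.round(W[min(int(v),419),min(int(u),559)],3))
E
```

```text
pics
scene {'vertical_fov': 43.43974136135497, 'cx': 279.175352778868, 'cy': 218.81831967019411} 527.1744388447273
cup 0.94 218 322 [ 0.535 -0.279  0.051]
cup 0.86 281 370 [ 0.727 -0.362  0.145]
cap 0.77 211 292 [ 0.517 -0.265  0.133]
puller_grip 0.94 266 221 [ 0.519 -0.025  0.115]
puller_grip 0.73 211 207 [ 0.363 -0.023  0.086]
puller_grip 0.46 318 190 [0.549 0.225 0.007]
puller 0.88 266 246 [ 0.509 -0.011 -0.002]
puller 0.61 214 228 [ 0.356 -0.013 -0.003]
basin 0.62 320 192 [0.559 0.225 0.003]
basin_in 0.76 316 189 [0.539 0.235 0.001]
puller_fork 0.73 219 226 [ 0.391 -0.034  0.039]
puller_fork 0.6 267 249 [ 0.515 -0.018  0.002]
top {'vertical_fov': 44.927295449294775, 'cx': 275.22290228987333, 'cy': 215.2853006898867} 507.89605024548354
cup 0.69 400 143 [ 0.669 -0.271  0.146]
cup 0.6 384 226 [ 0.501 -0.239  0.127]
cap 0.78 387 221 [ 0.511 -0.243  0.129]
puller_grip 0.81 276 223 [ 0.508 -0.018  0.122]
puller_grip 0.69 279 289 [ 0.374 -0.021  0.09 ]
puller 0.82 276 287 [ 0.376 -0.016  0.048]
puller 0.6 275 227 [ 0.501 -0.015  0.111]
puller 0.39 378 324 [ 0.295 -0.24   0.03 ]
basin 0.76 175 206 [0.561 0.218 0.003]
basin_in 0.93 171 206 [0.558 0.226 0.007]
puller_fork 0.82 279 226 [ 0.504 -0.022  0.12 ]
puller_fork 0.82 277 289 [ 0.374 -0.019  0.092]
```

View pics/scene0.png

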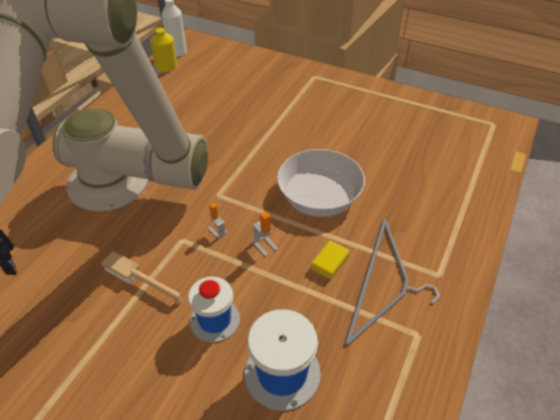

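View pics/top0.png

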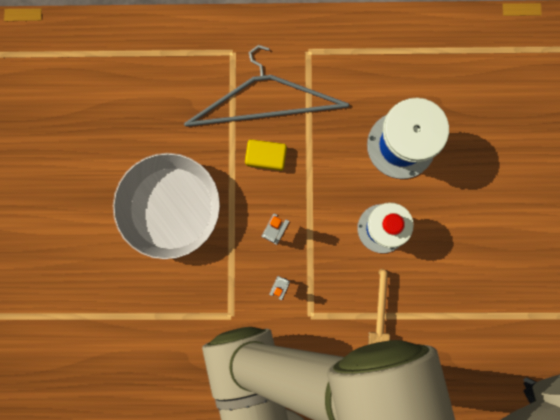

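The scene picture shows two puller candidates: a large one at (266,230) and a small one at (214,220). The large one's handle top is about 0.12 m up, which fits the description. Of the two cups, (212,305) carries the red cap with its top at about 0.13 m, while (283,350) is bigger and has no cap, so I take the first. I'll confirm with one crop and the point cloud.

```bash
python3 - <<'E'
from h import *
s0=cv2.imread("pics/scene0.png")[190:350,170:370]; t0=cv2.imread("pics/top0.png")[190:310,240:420]
a=cv2.resize(s0,(500,400),interpolation=cv2.INTER_CUBIC); b=cv2.resize(t0,(600,400),interpolation=cv2.INTER_CUBIC)
cv2.imwrite("pics/crop.png",cv2.resize(np.hstack([b[:,:300],a]),(800,400)))
for n in ["top","scene"]:
    im=cv2.imread(f"pics/{n}0.png").astype(int); B,G,R=im[...,0],im[...,1],im[...,2]
    W=cloud(n,np.load(n+"_d.npy")); X,Y,Z=W[...,0],W[...,1],W[...,2]
    red=(R>150)&(G<60)&(B<60)&(Z>.11)
    print(n,"red",red.sum(),np.nanmedian(W[red],0), [np.nanpercentile(W[red][:,i],[1,99]).round(3) for i in (0,1)])
    v,u=np.nonzero(red)
    (cu,cv),_=cv2.minEnclosingCircle(np.stack([u,v],1).astype(np.float32)); print("red plane .13",px2plane(n,cu,cv,.13))
    near=(abs(X-.5)<.08)&(abs(Y+.02)<.07)
    for lo,hi in((.1,.14),(.045,.07),(.002,.02)):
        m=near&(Z>lo)&(Z<hi)
        if lo==.002: m&=(abs(R-B)<40)
        if m.sum()>4:
            P=W[m][:,:2].astype(np.float32); r=cv2.minAreaRect(P*1000); print(lo,m.sum(),P.mean(0).round(4),np.round(r[0],1),np.round(r[1],1),round(r[2],1),"z",np.median(W[m][:,2]).round(3))
E
```

```text
top red 309 [ 0.50600305 -0.25562172  0.13049441] [array([0.486, 0.525]), array([-0.274, -0.237])]
red plane .13 [ 0.50558062 -0.25564316  0.13      ]
0.1 98 [ 0.5103 -0.0168] [511.  -16.8] [20. 20.] 61.5 z 0.12
0.045 172 [ 0.4921 -0.0083] [499.4 -10.9] [25.7 48.1] 63.5 z 0.061
0.002 113 [ 0.4984 -0.0212] [505.1 -14.3] [39.4 58.8] 61.9 z 0.005
scene red 221 [ 0.50959996 -0.25770876  0.13003445] [array([0.491, 0.528]), array([-0.273, -0.241])]
red plane .13 [ 0.50970513 -0.25827877  0.13      ]
0.1 106 [ 0.5152 -0.0167] [513.5 -13.4] [21.  22.9] 59.5 z 0.118
0.045 116 [ 0.5019 -0.0128] [500.7  -9.1] [25.4 52.4] 69.1 z 0.06
0.002 124 [ 0.5009 -0.0101] [507.9 -12.4] [39.8 60.5] 60.3 z 0.005
```

View pics/crop.png

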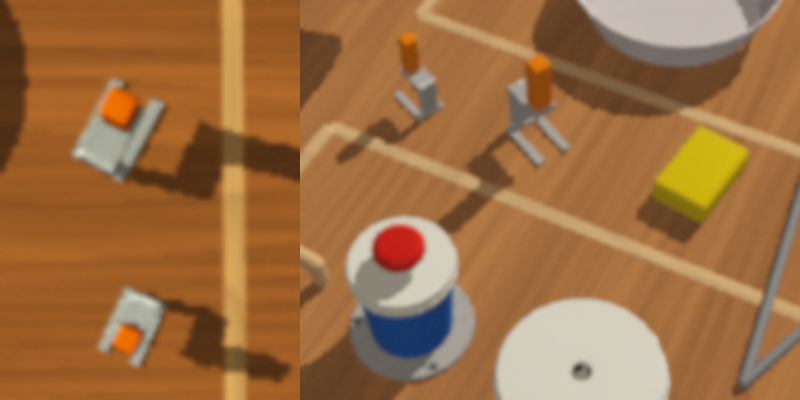

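The crop confirms it: the larger puller's handle is at top-picture (276,222), with the slot opening away from its spine, toward about -28°. Next I'll get the basin centre and the tool-frame numbers.

```bash
python3 - <<'E'
from h import *
from scipy.optimize import least_squares
for n in ["top","scene"]:
    W=cloud(n,np.load(n+"_d.npy")); m=(abs(W[...,0]-.555)<.16)&(abs(W[...,1]-.22)<.16)&(W[...,2]>.045)&(W[...,2]<.075)
    P=W[m][:,:2]; r=least_squares(lambda p:np.hypot(P[:,0]-p[0],P[:,1]-p[1])-p[2],[.555,.22,.115],loss="soft_l1",f_scale=.003); print(n,m.sum(),r.x.round(4))
s=observe(); R=np.array(s["tool_rot"]); print(R.round(3),s["position"],s["q"])
tgt=np.array([.512,-.0155,.22]); print("dp tool cm",(R.T@(tgt-s["position"])*100).round(2))
c=np.array(cams.calibration("wrist")["tool_from_camera"]).round(3); print(c)
for a in (-28.5,61.5): print(a,"tool y yaw now",np.degrees(np.arctan2(R[1,1],R[0,1])))
E
```

```text
top 1133 [0.5537 0.2259 0.1136]
scene 657 [0.5566 0.2293 0.1141]
[[ 0.903  0.429  0.   ]
 [ 0.429 -0.903 -0.   ]
 [ 0.     0.    -1.   ]] [ 0.23615133 -0.49669685  0.23133527] [-7.69076614e+01  2.18055342e+01  7.43353322e+01  1.27893644e-04
  8.38590357e+01 -1.23355930e+01]
dp tool cm [ 45.57 -31.61   1.13]
[[-0.001  0.954  0.301  0.077]
 [ 1.     0.001 -0.     0.   ]
 [-0.     0.301 -0.954 -0.143]
 [ 0.     0.     0.     1.   ]]
-28.5 tool y yaw now -64.57208209375723
61.5 tool y yaw now -64.57208209375723
```

Call:
move_arm(
  jaw=[7,7,7,7,7,7,7,7,7,7,7,7],
  dp=[
    [3.2,-2.2,0],
    [3.2,-2.2,0],
    [3.2,-2.2,0],
    [3.2,-2.2,0],
    [3.2,-2.2,0],
    [3.2,-2.2,0],
    [3.2,-2.2,0],
    [3.2,-2.2,0],
    [3.2,-2.2,0],
    [3.2,-2.2,0],
    [3.2,-2.2,0],
    [3.2,-2.2,0],
  ],
  turn=[
    [0,0,0],
    [0,0,0],
    [0,0,0],
    [0,0,0],
    [0,0,0],
    [0,0,0],
    [0,0,0],
    [0,0,0],
    [0,0,0],
    [0,0,0],
    [0,0,0],
    [0,0,0],
  ],
  force=70,
)

```text
time_s: 1.8
position: [0.4702, -0.0915, 0.2316]
tool_rot: [[0.903, 0.429, 0.0], [0.429, -0.903, -0.0], [0.0, 0.0, -1.0]]
ft_force: [0.7, -0.2, 0.1]
grip_width: 0.0701
gripper_force: 0.0
```

Call:
move_arm(
  jaw=[7,7,7,7,7,7,7,7,7,7,7,7],
  dp=[
    [2.4,-1.7,0],
    [2.4,-1.7,0],
    [2.4,-1.7,0],
    [0,0,0],
    [0,0,0],
    [0,0,0],
    [0,0,0],
    [0,0,0],
    [0,0,0],
    [0,0,0],
    [0,0,0],
    [0,0,0],
  ],
  turn=[
    [0,0,0],
    [0,0,0],
    [0,0,0],
    [0,0,-0.09],
    [0,0,-0.09],
    [0,0,-0.09],
    [0,0,-0.09],
    [0,0,-0.09],
    [0,0,-0.09],
    [0,0,-0.09],
    [0,0,0],
    [0,0,0],
  ],
)

```text
time_s: 2.8
position: [0.5127, -0.0164, 0.2313]
tool_rot: [[0.479, 0.878, 0.0], [0.878, -0.479, -0.0], [-0.0, 0.0, -1.0]]
ft_force: [0.7, 0.1, 0.5]
grip_width: 0.0698
gripper_force: 0.0
```

Wrist look at the handle from above.

```bash
python3 - <<'E'
from h import *
s,im,d=snap("wrist"); cv2.imwrite("pics/w1.png",im[:,:,::-1]); W=cloud("wrist",d,s); R=np.array(s["tool_rot"])
near=(abs(W[...,0]-.51)<.07)&(abs(W[...,1]+.016)<.07)
for lo,hi in((.113,.13),(.055,.066),(.002,.012)):
    m=near&(W[...,2]>lo)&(W[...,2]<hi)
    if lo<.01: i=im.astype(int); m&=abs(i[...,0]-i[...,2])<40
    if m.sum()>9:
        P=W[m]; r=cv2.minAreaRect((P[:,:2]*1000).astype(np.float32)); print(lo,m.sum(),np.round(r[0],1),np.round(r[1],1),round(r[2],1),"z",np.median(P[:,2]).round(4))
print(s["position"])
E
```

```text
0.113 751 [513.8 -13.5] [19.6 19.9] 61.0 z 0.1203
0.055 1007 [502.   -7.7] [26.1 48. ] 62.1 z 0.0606
0.002 656 [508.2 -10.8] [40.1 60.3] 61.9 z 0.0046
[ 0.51272336 -0.01641831  0.231339  ]
```

View pics/w1.png

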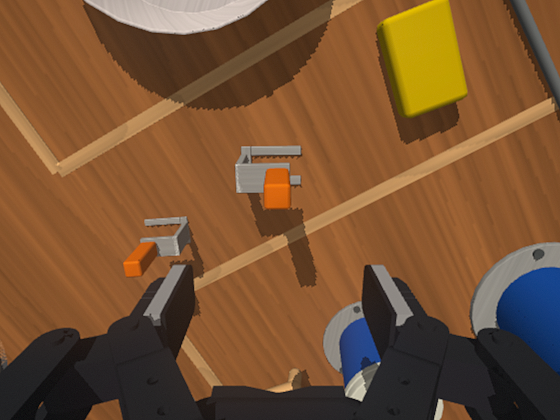

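Picture: the large puller's handle is at (278,188), slot opening to the right. The small one is at (150,245), clear of the fingers. Descending to grip.

Call:
move_arm(
  jaw=[7,7,7,7,7,7,7,7,7,7,7,7],
  dp=[
    [0.3,0,1],
    [0,0,2],
    [0,0,2],
    [0,0,2],
    [0,0,2],
    [0,0,2],
    [0,0,2],
    [0,0,1.5],
    [0,0,1],
    [0,0,0.4],
    [0,0,0],
    [0,0,0],
  ],
  turn=[
    [0,0,0],
    [0,0,0],
    [0,0,0],
    [0,0,0],
    [0,0,0],
    [0,0,0],
    [0,0,0],
    [0,0,0],
    [0,0,0],
    [0,0,0],
    [0,0,0],
    [0,0,0],
  ],
)

```text
time_s: 3.85
position: [0.5143, -0.0137, 0.0724]
tool_rot: [[0.477, 0.879, 0.0], [0.879, -0.477, -0.0], [0.0, 0.0, -1.0]]
ft_force: [0.3, -0.3, -0.2]
grip_width: 0.07
gripper_force: 0.0
```

Call:
move_arm(
  jaw=[1.5,1.5,1.5,1.5,1.5,1.5,1.5,1.5,1.5,1.5,1.5,1.5],
  dp=[
    [0,0,0],
    [0,0,0],
    [0,0,0],
    [0,0,0],
    [0,0,0],
    [0,0,0],
    [0,0,0],
    [0,0,0],
    [0,0,0],
    [0,0,0],
    [0,0,0],
    [0,0,0],
  ],
  turn=[
    [0,0,0],
    [0,0,0],
    [0,0,0],
    [0,0,0],
    [0,0,0],
    [0,0,0],
    [0,0,0],
    [0,0,0],
    [0,0,0],
    [0,0,0],
    [0,0,0],
    [0,0,0],
  ],
  force=70,
)

```text
time_s: 4.85
position: [0.5143, -0.0138, 0.0727]
tool_rot: [[0.477, 0.879, 0.001], [0.879, -0.477, -0.0], [0.0, 0.001, -1.0]]
ft_force: [-0.8, -0.1, 5.9]
grip_width: 0.0196
gripper_force: 69.0
```

Call:
move_arm(
  jaw=[1.5,1.5,1.5,1.5,1.5,1.5,1.5,1.5,1.5,1.5,1.5,1.5],
  dp=[
    [0,0,-0.5],
    [0,0,-1.2],
    [0,0,-1.8],
    [0,0,-2],
    [0,0,-2],
    [0,0,-2],
    [0,0,-2],
    [0,0,-2],
    [0,0,-1.5],
    [0,0,-1.2],
    [0,0,-0.8],
    [0,0,0],
  ],
  turn=[
    [0,0,0],
    [0,0,0],
    [0,0,0],
    [0,0,0],
    [0,0,0],
    [0,0,0],
    [0,0,0],
    [0,0,0],
    [0,0,0],
    [0,0,0],
    [0,0,0],
    [0,0,0],
  ],
)

```text
time_s: 5.85
position: [0.5145, -0.0139, 0.2436]
tool_rot: [[0.477, 0.879, 0.002], [0.879, -0.477, -0.001], [0.001, 0.002, -1.0]]
ft_force: [0.2, -0.1, -0.7]
grip_width: 0.0195
gripper_force: 68.4
```

Call:
move_arm(
  jaw=[1.5,1.5,1.5,1.5,1.5,1.5,1.5,1.5,1.5,1.5,1.5,1.5],
  dp=[
    [-1,0.2,0],
    [-2,0.3,0],
    [-2.5,0.4,0],
    [-2.5,0.4,0],
    [-2.5,0.4,0],
    [-2.5,0.4,0],
    [-2.5,0.4,0],
    [-2.5,0.4,0],
    [-2,0.4,0],
    [-1.5,0.3,0],
    [0,0,0],
    [0,0,0],
  ],
  turn=[
    [0,0,0],
    [0,0,0],
    [0,0,0],
    [0,0,0],
    [0,0,0],
    [0,0,0],
    [0,0,0],
    [0,0,0],
    [0,0,0],
    [0,0,0],
    [0,0,0],
    [0,0,0],
  ],
)

```text
time_s: 6.85
position: [0.4426, -0.2204, 0.2413]
tool_rot: [[0.478, 0.878, -0.002], [0.878, -0.478, 0.001], [0.001, -0.002, -1.0]]
ft_force: [-0.4, 0.4, -1.2]
grip_width: 0.0192
gripper_force: 68.4
```

```bash
python3 - <<'E'
from h import *
s,im,d=snap("wrist"); cv2.imwrite("pics/w2.png",im[:,:,::-1]); W=cloud("wrist",d,s); R=np.array(s["tool_rot"])
i=im.astype(int); red=(i[...,0]>130)&(i[...,1]<60)&(i[...,2]<60)&(W[...,2]>.12)
P=W[red]; T=(P-s["position"])@R
print(s["position"],s["grip_width"],s["gripper_force"],s["ft_force"])
top=np.median(P[:,2]); t=abs(P[:,2]-top)<.003
r=cv2.minEnclosingCircle((P[t][:,:2]*1000).astype(np.float32)); print(red.sum(),top,"circle",r, "tool-frame mid", (np.percentile(T[t],1,axis=0)+np.percentile(T[t],99,axis=0))*50)
lid=(i.min(-1)>130)&(abs(W[...,2]-.104)<.01)&(np.hypot(W[...,0]-.508,W[...,1]+.256)<.06); print("lid z",np.median(W[lid][:,2]),lid.sum())
for z in [(.21,.26),(.15,.2)]:
    o=(T0:=(W-s["position"])@R)
    m=(W[...,2]>z[0])&(W[...,2]<z[1])&(abs(o[...,0])<.05)&(abs(o[...,1])<.05); print(z,m.sum(),np.percentile(o[m],[2,98],axis=0).round(3) if m.sum() else 0)
E
```

```text
[ 0.44257098 -0.22038694  0.24133706] 0.019181462683222964 68.41622471809387 [-0.35320551  0.39643968 -1.16405648]
2602 0.1302847874172869 circle ((507.7600402832031, -254.31436157226562), 21.909887313842773) tool-frame mid [ 0.28230015  7.35635383 11.13715716]
lid z 0.10464505336553714 6427
(0.21, 0.26) 5194 [[-0.01  -0.036 -0.018]
 [ 0.013  0.02   0.021]]
(0.15, 0.2) 2226 [[-0.018 -0.036  0.045]
 [ 0.02   0.023  0.07 ]]
```

View pics/w2.png

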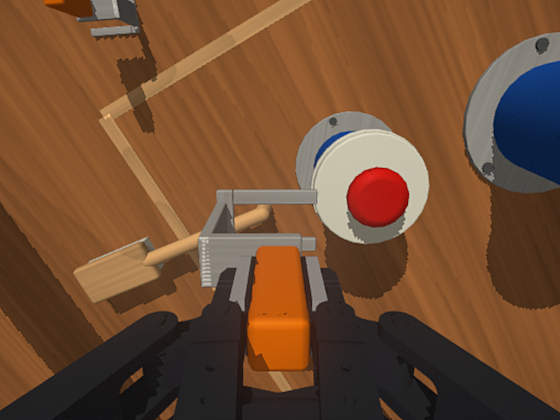

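Picture: puller held upright, fork prongs ending at (315,197) and (315,243), cap at (378,197), 73 mm ahead along tool y. Lowering the fork to gap height, then checking before inserting.

Call:
move_arm(
  jaw=[1.5,1.5,1.5,1.5,1.5,1.5,1.5,1.5,1.5,1.5],
  dp=[
    [0.1,0,0.5],
    [0,0,1],
    [0,0,1.2],
    [0,0,1.2],
    [0,0,1],
    [0,0,0.6],
    [0,0,0.4],
    [0,0,0],
    [0,0,0],
    [0,0,0],
  ],
  turn=[
    [0,0,0],
    [0,0,0],
    [0,0,0],
    [0,0,0],
    [0,0,0],
    [0,0,0],
    [0,0,0],
    [0,0,0],
    [0,0,0],
    [0,0,0],
  ],
)

```text
time_s: 7.73
position: [0.444, -0.2191, 0.1838]
tool_rot: [[0.477, 0.879, 0.001], [0.879, -0.477, -0.001], [-0.0, 0.001, -1.0]]
ft_force: [0.7, -0.0, -0.7]
grip_width: 0.0192
gripper_force: 68.4
```

```bash
python3 - <<'E'
from h import *
s,im,d=snap("wrist"); a=im; W=cloud("wrist",d,s); R=np.array(s["tool_rot"]); o=(W-s["position"])@R
i=im.astype(int); red=(i[...,0]>130)&(i[...,1]<60)&(i[...,2]<60)&(W[...,2]>.12)&(W[...,2]<.14)
T=o[red]; print("cap tool",(np.percentile(T,1,axis=0)+np.percentile(T,99,axis=0))*50)
grey=(i.max(-1)-i.min(-1)<30)&(abs(o[...,0])<.025)&(o[...,1]>.012)&(o[...,1]<.0245)&(W[...,2]<.12)&(W[...,2]>.1065)
print("prongs",grey.sum(),np.percentile(o[grey],[2,50,98],axis=0).round(4),"z",np.percentile(W[grey][:,2],[5,50,95]).round(4))
lid=(i.min(-1)>130)&(abs(W[...,2]-.104)<.006)&(o[...,1]>.03); print("lid z",np.median(W[lid][:,2]))
s2,b,_=snap("scene"); cv2.imwrite("pics/m3.png",np.hstack([cv2.resize(a[90:330,130:450],(400,300)),cv2.resize(b[200:380,130:370],(400,300),interpolation=cv2.INTER_CUBIC)])[:,:,::-1]); print(s2["position"],s2["ft_force"])
E
```

```text
cap tool [0.1859727  7.22006605 5.67122197]
prongs 491 [[-0.0192  0.0125  0.0669]
 [ 0.0122  0.0186  0.0682]
 [ 0.0195  0.0236  0.0704]] z [0.1142 0.1157 0.1167]
lid z 0.10464437874975765
[ 0.44396891 -0.21912742  0.18382367] [-0.65821339 -0.08441977 -0.74469669]
```

View pics/m3.png

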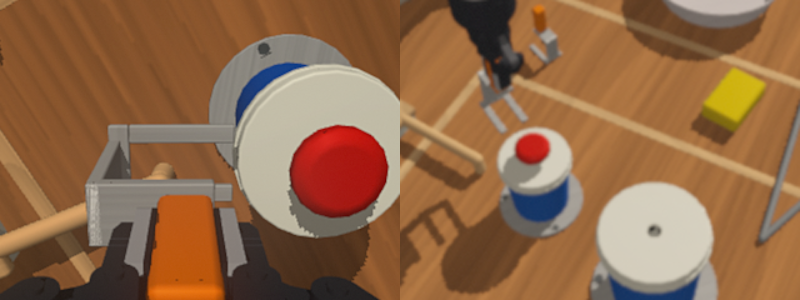

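Picture: the prongs are level with the gap, ending just short of the lid's edge at (235,132), and the cap is at (338,170). Prong tops are at 0.1155, so I'll lower 2 mm, shift 1.5 mm sideways and advance 72 mm.

Call:
move_arm(
  jaw=[1.5,1.5,1.5,1.5,1.5,1.5,1.5,1.5,1.5],
  dp=[
    [0.15,0,0.2],
    [0,0.4,0],
    [0,0.6,0],
    [0,0.6,0],
    [0,0.6,0],
    [0,0.5,0],
    [0,0.3,0],
    [0,0,0],
    [0,0,0],
  ],
  turn=[
    [0,0,0],
    [0,0,0],
    [0,0,0],
    [0,0,0],
    [0,0,0],
    [0,0,0],
    [0,0,0],
    [0,0,0],
    [0,0,0],
  ],
)

```text
time_s: 8.58
position: [0.4709, -0.2321, 0.1812]
tool_rot: [[0.477, 0.879, -0.0], [0.879, -0.477, 0.0], [0.0, -0.0, -1.0]]
ft_force: [0.8, 0.9, -0.8]
grip_width: 0.0192
gripper_force: 68.4
```

Call:
move_arm(
  jaw=[1.5,1.5,1.5,1.5,1.5,1.5,1.5,1.5,1.5,1.5,1.5,1.5],
  dp=[
    [0,0.4,0],
    [0,0.5,0],
    [0,0.5,0],
    [0,0.5,0],
    [0,0.5,0],
    [0,0.5,0],
    [0,0.5,0],
    [0,0.4,0],
    [0,0.3,0],
    [0,0.1,0],
    [0,0,0],
    [0,0,0],
  ],
  turn=[
    [0,0,0],
    [0,0,0],
    [0,0,0],
    [0,0,0],
    [0,0,0],
    [0,0,0],
    [0,0,0],
    [0,0,0],
    [0,0,0],
    [0,0,0],
    [0,0,0],
    [0,0,0],
  ],
)

```text
time_s: 9.58
position: [0.5077, -0.252, 0.1813]
tool_rot: [[0.477, 0.879, -0.0], [0.879, -0.477, 0.0], [0.0, -0.0, -1.0]]
ft_force: [-0.3, 0.0, -2.0]
grip_width: 0.0192
gripper_force: 68.4
```

```bash
python3 - <<'E'
from h import *
s,a,d=snap("wrist"); W=cloud("wrist",d,s); R=np.array(s["tool_rot"]); o=(W-s["position"])@R
i=a.astype(int); red=(i[...,0]>130)&(i[...,1]<60)&(i[...,2]<60)&(W[...,2]>.12)&(W[...,2]<.14)
P=W[red];T=o[red]; print(red.sum(),"top",np.median(P[:,2]),"tool",np.percentile(T,[1,99],axis=0).round(4))
_,b,_=snap("scene"); cv2.imwrite("pics/m4.png",np.hstack([cv2.resize(a[90:330,130:450],(400,300)),cv2.resize(b[230:350,150:310],(400,300),interpolation=cv2.INTER_CUBIC)])[:,:,::-1]); print(s["position"],s["ft_force"])
E
```

```text
2582 top 0.12978752480124814 tool [[-0.0109 -0.0186  0.0494]
 [ 0.0195  0.0224  0.0592]]
[ 0.50767781 -0.25198542  0.18130502] [-0.31035784  0.03804736 -1.98196181]
```

View pics/m4.png

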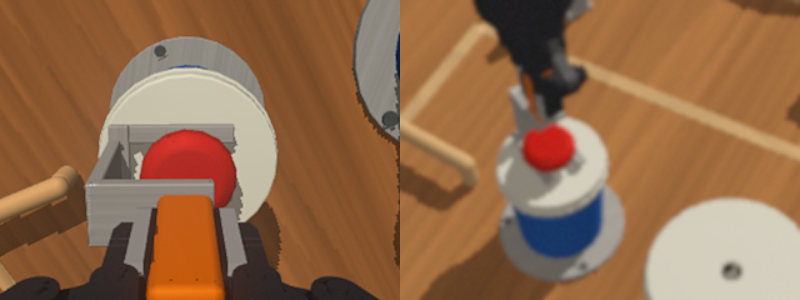

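Picture: the fork is around the neck under the head, cap centre 2 mm ahead of the axis, and no contact force. I'll nudge in 4 mm and pull slowly.

Call:
move_arm(
  jaw=[1.5,1.5,1.5,1.5,1.5,1.5,1.5,1.5,1.5,1.5,1.5,1.5],
  dp=[
    [0,0.2,0],
    [0,0.2,0],
    [0,0,-0.2],
    [0,0,-0.2],
    [0,0,-0.2],
    [0,0,-0.2],
    [0,0,-0.2],
    [0,0,-0.2],
    [0,0,-0.2],
    [0,0,-0.2],
    [0,0,-0.2],
    [0,0,-0.2],
  ],
  turn=[
    [0,0,0],
    [0,0,0],
    [0,0,0],
    [0,0,0],
    [0,0,0],
    [0,0,0],
    [0,0,0],
    [0,0,0],
    [0,0,0],
    [0,0,0],
    [0,0,0],
    [0,0,0],
  ],
  force=90,
)

```text
time_s: 10.68
position: [0.5114, -0.2541, 0.2021]
tool_rot: [[0.477, 0.879, 0.001], [0.879, -0.477, -0.001], [-0.0, 0.001, -1.0]]
ft_force: [0.6, 0.2, -2.0]
grip_width: 0.0191
gripper_force: 89.1
```

Call:
move_arm(
  jaw=[1.5,1.5,1.5,1.5,1.5,1.5,1.5,1.5,1.5,1.5,1.5,1.5],
  dp=[
    [0,0,-0.2],
    [0,0,-0.3],
    [0,0,-0.4],
    [0,0,-0.5],
    [0,0,-0.6],
    [0,0,-0.7],
    [0,0,-0.7],
    [0,0,-0.7],
    [0,0,-0.5],
    [0,0,-0.3],
    [0,0,-0.1],
    [0,0,0],
  ],
  turn=[
    [0,0,0],
    [0,0,0],
    [0,0,0],
    [0,0,0],
    [0,0,0],
    [0,0,0],
    [0,0,0],
    [0,0,0],
    [0,0,0],
    [0,0,0],
    [0,0,0],
    [0,0,0],
  ],
)

```text
time_s: 11.68
position: [0.5113, -0.254, 0.2515]
tool_rot: [[0.477, 0.879, 0.0], [0.879, -0.477, -0.0], [0.0, 0.0, -1.0]]
ft_force: [-1.5, 0.0, -1.9]
grip_width: 0.019
gripper_force: 89.1
```

```bash
python3 - <<'E'
from h import *
s,a,d=snap("wrist"); W=cloud("wrist",d,s); R=np.array(s["tool_rot"]); o=(W-s["position"])@R
i=a.astype(int); red=(i[...,0]>130)&(i[...,1]<60)&(i[...,2]<60)&(W[...,2]>.1)
P=W[red];T=o[red]; print(red.sum(),"top",np.median(P[:,2]),"tool",np.percentile(T,[1,99],axis=0).round(4))
print(s["position"],s["ft_force"],s["time_s"])
cv2.imwrite("pics/m5.png",a[90:390,130:450,::-1])
p=np.array([.5555,.228,s["position"][2]]); print("to basin, tool cm",(R.T@(p-s["position"])*100).round(2))
E
```

```text
2567 top 0.1946421902316021 tool [[-0.0058 -0.0237  0.0548]
 [ 0.0198  0.0177  0.0649]]
[ 0.51126702 -0.25396242  0.25146449] [-1.54378604  0.02421917 -1.86456916] 11.6833
to basin, tool cm [ 44.47 -19.09  -0.  ]
```

View pics/m5.png

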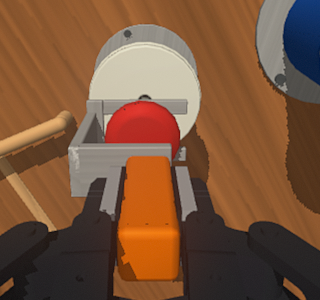

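Picture: the cap rides on the prongs right by the handle's axis, and the lid's hole is empty. Carrying it gently to the basin.

Call:
move_arm(
  jaw=[1.5,1.5,1.5,1.5,1.5,1.5,1.5,1.5,1.5,1.5,1.5,1.5],
  dp=[
    [0.4,-0.17,0],
    [0.8,-0.34,0],
    [1.2,-0.52,0],
    [1.6,-0.69,0],
    [1.6,-0.69,0],
    [1.6,-0.69,0],
    [1.6,-0.69,0],
    [1.6,-0.69,0],
    [1.6,-0.69,0],
    [1.6,-0.69,0],
    [1.6,-0.69,0],
    [1.6,-0.69,0],
  ],
  turn=[
    [0,0,0],
    [0,0,0],
    [0,0,0],
    [0,0,0],
    [0,0,0],
    [0,0,0],
    [0,0,0],
    [0,0,0],
    [0,0,0],
    [0,0,0],
    [0,0,0],
    [0,0,0],
  ],
)

```text
time_s: 12.73
position: [0.5274, -0.0696, 0.2514]
tool_rot: [[0.476, 0.879, -0.0], [0.879, -0.476, 0.0], [0.0, -0.0, -1.0]]
ft_force: [0.6, -0.6, -1.7]
grip_width: 0.0192
gripper_force: 89.1
```

Call:
move_arm(
  jaw=[1.5,1.5,1.5,1.5,1.5,1.5,1.5,1.5,1.5,1.5,1.5,1.5],
  dp=[
    [1.6,-0.69,0],
    [1.6,-0.69,0],
    [1.6,-0.69,0],
    [1.6,-0.69,0],
    [1.6,-0.69,0],
    [1.6,-0.69,0],
    [1.6,-0.69,0],
    [1.6,-0.69,0],
    [1.6,-0.69,0],
    [1.6,-0.69,0],
    [1.6,-0.69,0],
    [1.6,-0.69,0],
  ],
  turn=[
    [0,0,0],
    [0,0,0],
    [0,0,0],
    [0,0,0],
    [0,0,0],
    [0,0,0],
    [0,0,0],
    [0,0,0],
    [0,0,0],
    [0,0,0],
    [0,0,0],
    [0,0,0],
  ],
)

```text
time_s: 13.73
position: [0.5457, 0.1385, 0.2513]
tool_rot: [[0.476, 0.879, -0.0], [0.879, -0.476, 0.0], [0.0, -0.0, -1.0]]
ft_force: [0.9, -0.2, -2.5]
grip_width: 0.0193
gripper_force: 89.1
```

Call:
move_arm(
  jaw=[1.5,1.5,1.5,1.5,1.5,1.5,1.5,1.5,1.5,1.5],
  dp=[
    [1.6,-0.69,0],
    [1.6,-0.69,0],
    [1.5,-0.64,0],
    [1.3,-0.55,0],
    [1.0,-0.43,0],
    [0.8,-0.34,0],
    [0.5,-0.2,0],
    [0.2,-0.08,0],
    [0,0,0],
    [0,0,0],
  ],
  turn=[
    [0,0,0],
    [0,0,0],
    [0,0,0],
    [0,0,0],
    [0,0,0],
    [0,0,0],
    [0,0,0],
    [0,0,0],
    [0,0,0],
    [0,0,0],
  ],
)

```text
time_s: 14.57
position: [0.5553, 0.228, 0.2513]
tool_rot: [[0.477, 0.879, -0.0], [0.879, -0.477, -0.0], [-0.0, 0.0, -1.0]]
ft_force: [-0.0, -0.4, -2.0]
grip_width: 0.0192
gripper_force: 89.1
```

```bash
python3 - <<'E'
from h import *
s,a,d=snap("wrist"); W=cloud("wrist",d,s); R=np.array(s["tool_rot"]); o=(W-s["position"])@R
i=a.astype(int); red=(i[...,0]>130)&(i[...,1]<60)&(i[...,2]<60)
P=W[red];T=o[red]; print(red.sum(),"top",np.median(P[:,2]),"tool",np.percentile(T,[1,99],axis=0).round(4))
print(s["position"],s["ft_force"],s["time_s"])
f=(W[...,2]<.012)&(W[...,2]>-.01)&(np.hypot(W[...,0]-.5555,W[...,1]-.228)<.08); print("floor z",np.median(W[f][:,2]),f.sum())
cv2.imwrite("pics/m6.png",a[:,:,::-1])
E
```

```text
2533 top nan tool [[nan nan nan]
 [nan nan nan]]
[0.55525437 0.22802448 0.25129406] [-6.64666408e-04 -3.52439976e-01 -2.04472219e+00] 14.5667
floor z 0.004740647057417169 13657
```

View pics/m6.png

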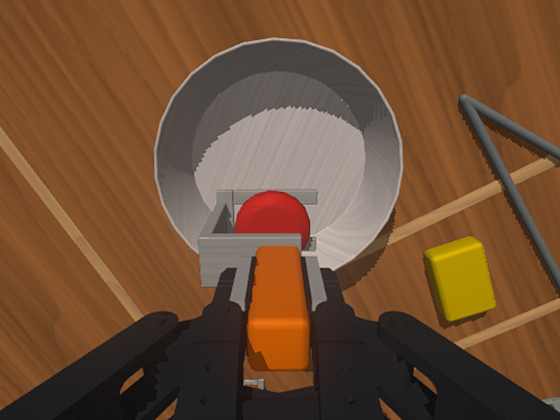

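Picture: the cap (272,220) is still on the prongs, above the basin's floor. Lowering.

Call:
move_arm(
  jaw=[1.5,1.5,1.5,1.5,1.5,1.5,1.5,1.5,1.5,1.5,1.5,1.5],
  dp=[
    [0,0,0.4],
    [0,0,0.9],
    [0,0,1.4],
    [0,0,1.7],
    [0,0,1.8],
    [0,0,1.8],
    [0,0,1.8],
    [0,0,1.7],
    [0,0,1.4],
    [0,0,1.0],
    [0,0,0.7],
    [0,0,0.4],
  ],
  turn=[
    [0,0,0],
    [0,0,0],
    [0,0,0],
    [0,0,0],
    [0,0,0],
    [0,0,0],
    [0,0,0],
    [0,0,0],
    [0,0,0],
    [0,0,0],
    [0,0,0],
    [0,0,0],
  ],
)

```text
time_s: 15.62
position: [0.555, 0.2282, 0.1004]
tool_rot: [[0.477, 0.879, -0.001], [0.879, -0.477, -0.0], [-0.001, -0.001, -1.0]]
ft_force: [0.7, 1.1, -1.8]
grip_width: 0.0188
gripper_force: 89.1
```

Call:
move_arm(
  jaw=[1.5,1.5,1.5,1.5,1.5,1.5,1.5,1.5,1.5,1.5,1.5,1.5],
  dp=[
    [0,0,0.3],
    [0,0,0.25],
    [0,0,0.25],
    [0,0,0.25],
    [0,0,0.25],
    [0,0,0.25],
    [0,0,0.2],
    [0,0,0.2],
    [0,0,0.2],
    [0,0,0.1],
    [0,0,0],
    [0,0,0],
  ],
  turn=[
    [0,0,0],
    [0,0,0],
    [0,0,0],
    [0,0,0],
    [0,0,0],
    [0,0,0],
    [0,0,0],
    [0,0,0],
    [0,0,0],
    [0,0,0],
    [0,0,0],
    [0,0,0],
  ],
)

```text
time_s: 16.62
position: [0.5552, 0.2285, 0.0788]
tool_rot: [[0.477, 0.879, 0.0], [0.879, -0.477, 0.0], [0.0, 0.0, -1.0]]
ft_force: [0.3, 0.5, -0.5]
grip_width: 0.019
gripper_force: 89.1
```

Call:
move_arm(
  jaw=[1.5,1.5,1.5,1.5,1.5,1.5],
  dp=[
    [0,0,0.05],
    [0,0,0.05],
    [0,0,0.05],
    [0,0,0.05],
    [0,0,0],
    [0,0,0],
  ],
  turn=[
    [0,0,0],
    [0,0,0],
    [0,0,0],
    [0,0,0],
    [0,0,0],
    [0,0,0],
  ],
)

```text
time_s: 17.12
position: [0.5552, 0.2284, 0.0768]
tool_rot: [[0.477, 0.879, -0.0], [0.879, -0.477, 0.0], [0.0, -0.0, -1.0]]
ft_force: [-0.3, 0.0, -1.3]
grip_width: 0.0191
gripper_force: 89.5
```

```bash
python3 - <<'E'
from h import *
s,a,d=snap("wrist"); print(s["position"],s["ft_force"],s["time_s"]); cv2.imwrite("pics/m7.png",a[:,:,::-1])
E
```

```text
[0.55521146 0.22844717 0.07681321] [-0.26398522  0.01668011 -1.3328946 ] 17.1167
```

View pics/m7.png

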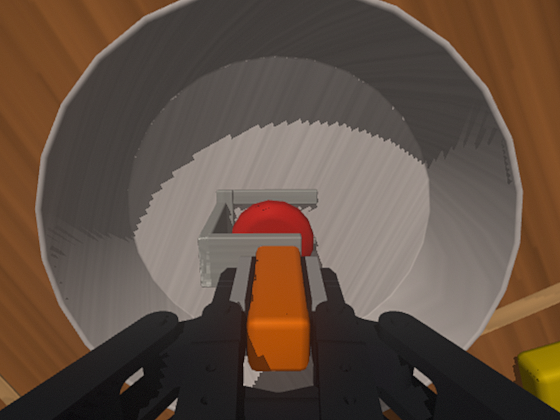

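Picture: the cap sits in the throat within the basin. There's no firm floor contact yet, so I'll go slightly lower.

Call:
move_arm(
  jaw=[1.5,1.5,1.5,1.5,1.5],
  dp=[
    [0,0,0.03],
    [0,0,0.03],
    [0,0,0.03],
    [0,0,0],
    [0,0,0],
  ],
  turn=[
    [0,0,0],
    [0,0,0],
    [0,0,0],
    [0,0,0],
    [0,0,0],
  ],
)

```text
time_s: 17.58
position: [0.5553, 0.2285, 0.0768]
tool_rot: [[0.477, 0.879, 0.001], [0.879, -0.477, 0.0], [0.0, 0.001, -1.0]]
ft_force: [-3.4, -0.7, 5.9]
grip_width: 0.0192
gripper_force: 90.3
```

Contact: the force rose by 7 N and the tool stopped descending. Releasing, then withdrawing straight up.

Call:
move_arm(
  jaw=[2.2,2.6,3,3.5,4,4.5,5,5,5,5,5,5],
  dp=[
    [0,0,0],
    [0,0,0],
    [0,0,0],
    [0,0,0],
    [0,0,0],
    [0,0,0],
    [0,0,0],
    [0,0,0],
    [0,0,0],
    [0,0,0],
    [0,0,0],
    [0,0,0],
  ],
  turn=[
    [0,0,0],
    [0,0,0],
    [0,0,0],
    [0,0,0],
    [0,0,0],
    [0,0,0],
    [0,0,0],
    [0,0,0],
    [0,0,0],
    [0,0,0],
    [0,0,0],
    [0,0,0],
  ],
)

```text
time_s: 18.58
position: [0.5552, 0.2284, 0.0759]
tool_rot: [[0.477, 0.879, 0.0], [0.879, -0.477, 0.0], [0.0, 0.0, -1.0]]
ft_force: [0.7, 0.5, 0.1]
grip_width: 0.0499
gripper_force: 0.0
```

Call:
move_arm(
  jaw=[5,5,5,5,5,5,5,5,5,5,5,5],
  dp=[
    [0,0,-0.4],
    [0,0,-0.8],
    [0,0,-1.2],
    [0,0,-1.5],
    [0,0,-2],
    [0,0,-2],
    [0,0,-2],
    [0,0,-2],
    [0,0,-1],
    [0,0,0],
    [0,0,0],
    [0,0,0],
  ],
  turn=[
    [0,0,0],
    [0,0,0],
    [0,0,0],
    [0,0,0],
    [0,0,0],
    [0,0,0],
    [0,0,0],
    [0,0,0],
    [0,0,0],
    [0,0,0],
    [0,0,0],
    [0,0,0],
  ],
)

```text
time_s: 19.58
position: [0.5547, 0.2283, 0.2037]
tool_rot: [[0.477, 0.879, -0.002], [0.879, -0.477, -0.0], [-0.001, -0.002, -1.0]]
ft_force: [0.6, -0.1, -1.2]
grip_width: 0.0498
gripper_force: 0.0
```

```bash
python3 - <<'E'
from h import *
s,a,d=snap("wrist"); W=cloud("wrist",d,s)
i=a.astype(int); red=(i[...,0]>130)&(i[...,1]<60)&(i[...,2]<60)
n=np.hypot(W[...,0]-.5555,W[...,1]-.228)<.08
m=n&(W[...,2]>.115)&(W[...,2]<.14); print("cap",np.nanmedian(W[red],0),"handle top",np.median(W[m],0))
print(s["position"],s["ft_force"],s["time_s"]); cv2.imwrite("pics/m8.png",a[:,:,::-1])
E
```

```text
cap [0.56245298 0.24126136 0.03934134] handle top [0.55592155 0.22986683 0.12427131]
[0.55472783 0.22832445 0.20369788] [ 0.55054682 -0.12983034 -1.18493192] 19.5833
```

View pics/m8.png

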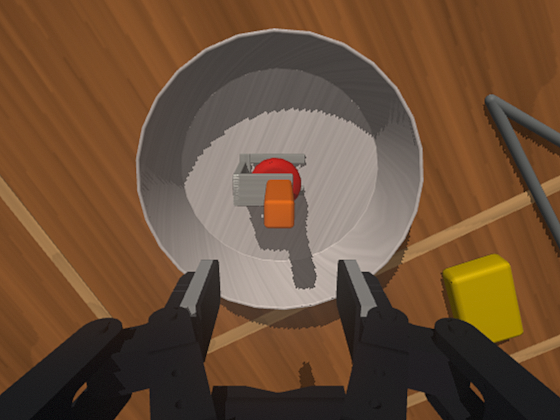

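The puller stands upright on the basin's floor with its handle top at 0.124 m. The cap is in its throat, the fingers are clear, and everything is still. Handing in.

```bash
python3 -c "
from rig import ticket
print(ticket.close_job())"
```

```text
the job is handed in; nothing more can be done
None
```

The job is handed in, with no verdict returned: the cap was pulled off with the puller, and both now stand released in the basin, with the fingers clear and the basin, brush, soap and hanger not touched by the arm.

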